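Turn the glass block on the optical bench, then hold the sprung shutter open

ROBOT

A 6-joint arm with a two-finger parallel gripper is mounted at the origin on the work surface. World frame = base frame: x ahead of the robot, y to its left, z up, the work surface at z = 0. Lengths are in m, angles in degrees, forces in N, time in s.
With the tool pointing down it reaches from about 0.35 to 0.925 m from the base axis. Payload 6.4 kg.
Tool frame: the origin (TCP) lies midway between the tips of the shut fingers; the grasp point (between the pads) lies grip_depth behind it (grip_depth is the distance from the TCP to the grasp point, in m); z points along the fingers, y is the line along which they close (so a half turn about z gives the same grasp; the last joint's range is limited). The gripper opens to 85 mm and grips with 20 to 120 N. Pads are 22 mm wide; open, the fingers measure 114 mm over their backs; the gripper's body (76 mm by 85 mm) begins 54 mm behind the grasp point. The pads swing forward as they close: fully open they stand 13 mm farther back than shut.
Start: joints at [-76.209, 14.043, 89.255, -0, 76.702, -9.975], TCP at [0.262, -0.595, 0.231] pointing down, gripper open.
Joint ranges: [-179.41, 179.41], [-58.25, 129.5], [7.25, 145.43], [-54.29, 234.29], [11.92, 165.04], [-157.13, 157.13]. Speed limits (degrees/s): [147.25, 147.25, 180, 180, 180, 180].

INTERFACE

Orientations are given as a 3x3 rotation matrix whose columns are the frame's x, y, z axes.
In Python, from plant import sense, capture, camera_info, close_job, grip_depth gives the robot as it stands. The module is installed in compiled form; this text tells all that it offers.
- The arm moves only by the shell command python3 -m handwheel 'ROWS' [OPENING] [FORCE]. ROWS is JSON, a list that holds one entry, the list of rows, each a list of 4 numbers: the shift along the tool's x, y, z in mm, then the turn about the tool's z in rad. In form: [[[tx, ty, tz, turn], ...]]. A call has exactly 10 rows; each row is the pose to reach, as a shift and turn from the pose commanded when the call began, along the tool's axes at that moment; what a row does not reach only later rows make up. A row lasts 1/8 s, in which the tool goes at most 62.5 mm and 10.7 degrees, less where a joint would pass 70% of its speed; a pose out of reach is approached as far as the arm can. A call with a gripper value outside its range is refused whole. OPENING is the closure, from -1 (fully open) to 1 (shut), so that 0 is half open, set as the call begins (- or left out, the last holds). The fingers move at their own pace and stop on an object; FORCE is the grip in N (left out, the last holds). Time passes only in rows, so rows that repeat a pose let the fingers close, or fill a call up. It gives the time, the measured TCP pose, the force, the opening and the grip force at its end, in the units of the state.
- sense(): the state, without advancing time (a new reading comes with each control period).
- capture(name): name is "side" or "top" or "wrist"; returns the picture (420x560x3 uint8, red, green, blue); there is no depth.
- camera_info(name): a dict with "fov_y" (degrees; the focal length in pixels is half the picture's height over the tangent of half this angle, whatever the lens; pixels are square), "cx", "cy" (the principal point, pixels), "D" ([k1, k2, p1, p2, k3] as OpenCV has them; the pictures are not rectified), "R" (3x3) and "t" (3): a world point X has camera coordinates R X + t; the wrist camera has in their place "tool_from_camera" (4x4, takes a point from camera to tool coordinates, whose origin is the TCP and whose axes are the flange's). Camera axes: x right, y down, z forward; pixel columns grow to the right and rows downward; lengths in m; the calibration is good to about 2 mm. A picture is of the moment at which its call begins: read the wrist's pose just before it. camera_info takes no time and is no camera call.
- close_job(): hands the job in; it is judged then, once.
The state is a dict: "t": time; "qpos": joint angles; "qd": joint speeds; "effort": joint torques, N m; "tcp_pos": TCP position; "tool_rot": TCP orientation; "wrist_force": force on the tool from outside, world axes, zero at the start; "ft_torque": the same for the moment, N m; "grip_width": opening from 0.0 (shut) to 1.0 (fully open); "gripper_force": force on a finger pad.
Only numpy, scipy, OpenCV 4.12 (cv2) and the standard library are available. Lean on these libraries where they do the work, as an engineer would, in place of code of your own. Each camera call takes 0.05 s, during which the arm holds its last target. There are 200 camera calls.

TASK

Give the glass block on the optical bench a quarter turn so that the tab on its cap points at the lamp house, and set it down square and fully home against both flanges of the bent bracket, and let go of it. Then pull the sprung shutter plunger straight up by its knob as far as it goes, so that its pin is clear of its seat hole, and finish while still holding it up like that for the reading. Keep the shutter shut until the block is home, and leave the other things on the table alone.

Things in the scene. Friction and masses are not known exactly. Their poses are not given: they have to be found in the camera images.
- bench: Photometer bench, fixed: aluminium rail 460 mm long (along its y), 60 wide, top at 30. In a row on it: grey lamp house (at -y), dark stage plate with a steel bent bracket (y 0), black shutter yoke and grey detector head (+y). Origin: at table height under the block's place; z up; x points roughly away from the robot (yaw varies). Stage top at z 50, x and y from -42 to 34. (Lengths in mm.)
- lamp (a point): Middle of the lamp house's top, 142 above the table, axes as the bench. The house measures 95 (x) by 105 (y); its black lens tube, radius 20, axis 78 above the table, runs 30 from it towards the stage and ends 78 short of the bench's origin. (Lengths in mm.)
- detector (a point): Middle of the detector head's top, 114 above the table, axes as the bench. The head measures 92 (x) by 90 (y). On its stage side the black shutter yoke, 44 wide, projects 40; its flat top is level with the head's top. (Lengths in mm.)
- seat (a point): Where the middle of the block's underside must come: on the stage top, 50 above the bench origin, axes as the bench. Bracket flanges 3 thick, 18 high above the stage, 36 long: one has its inner face at x +20 from here (push the block in +x against it), the other at y +20 (push it in +y). The -x and -y sides are open. (Lengths in mm.)
- block: Loose glass block 40 x 40 x 50 mm high, 0.2 to 0.3 kg, with an aluminium cap (top at 56) and an upright round lifting knob, diameter 16, from 56 to 90. Origin: middle of the underside; z up; x along the cap's tab. It starts on the stage 4 to 10 mm short of both flanges and up to 9 degrees askew, tab roughly along the bench's -x; it must point along the bench's -y. (Lengths in mm.)
- tab (a point): Outer end of the small dark tab on the block's cap, 27.5 from the block's axis along its x (7.5 past the glass), 58.5 above its underside; tab 8 wide, 7 high, its top 62 above the underside. (Lengths in mm.)
- block_knob (a point): On the axis of the block's lifting knob, 80 above the block's underside (10 below the knob's top). (Lengths in mm.)
- plunger (a joint): Lift of the shutter plunger in m: 0 = down, pin 10 mm deep in the seat hole of the yoke's lower arm, shutter vane in front of the detector; 0.016 = fully up against its stop. Slides along z. Its spring pulls it down with about 5 N at 0, 11.5 N at 0.016; it snaps down if let go.
- pull_knob: Round black pull knob on the plunger's top, diameter 25, 26 high. Origin: middle of its underside, z up; rises with the plunger. When down: 128 above the table, at x 0, y +95 in the bench frame. Below it a bare bush, diameter 12, runs 8 down to a lock nut, diameter 22, 6 high, on the flat yoke top. (Lengths in mm.)
- mixer: Bystander: round aluminium vortex mixer, diameter 144, 114 high, left of the bench. Origin under its centre. (Lengths in mm.)
- tip_box: Bystander: closed blue pipette tip box 88 x 123 x 75 high, left and nearer the robot than the bench. Origin under its centre. (Lengths in mm.)
- bottle: Bystander: jar, diameter 64, 125 high, right and nearer the robot than the bench. Origin under its centre. (Lengths in mm.)
- tube_rack: Bystander: white rack 70 x 200 with capped tubes, 78 high, right of the bench. Origin under its centre. (Lengths in mm.)

How it is judged (in metres and radians):
On the way, in this order (a step that is already met when the one before it is completed fails the run):
1. the block is turned, home in the bracket and let go, the shutter still shut (horizontal distance between block and seat below 0.003 m and z of block in the frame of seat between -0.002 and 0.002 m and angle between the y axis of block and the x axis of bench, either way round below 0.035 rad and angle between block's own z axis and vertical below 0.035 rad and y of tab in the frame of seat below -0.022 m and contact force between the fingers and block below 0.1 N and value of joint plunger below 0.003 m), for 0.3 s.
2. the plunger is pulled fully up by the fingers (value of joint plunger above 0.0145 m and contact force between the fingers and pull_knob above 3 N), for 0.3 s.
At the end, for the whole second after the job is handed in: The block stands on the stage, untouched, within 3 mm of the seat point and 2 degrees of square, upright, with its tab pointing at the lamp house; the plunger is up at least 14.5 of its 16 mm and the fingers hold it there by the knob (more than 3 N of contact) through the last second (all of step 2 and horizontal distance between block and seat below 0.003 m and z of block in the frame of seat between -0.002 and 0.002 m and angle between the y axis of block and the x axis of bench, either way round below 0.035 rad and angle between block's own z axis and vertical below 0.035 rad and y of tab in the frame of seat below -0.022 m and contact force between each of the arm, the fingers and block below 0.1 N and linear speed of block below 0.02 m/s); the arm keeps its last pose, push and grip.
It fails at once if the shutter is opened (more than 4 mm) while the block is not home in the bracket (value of joint plunger above 0.004 m and not (horizontal distance between block and seat below 0.003 m and z of block in the frame of seat between -0.002 and 0.002 m and angle between the y axis of block and the x axis of bench, either way round below 0.035 rad and angle between block's own z axis and vertical below 0.035 rad and y of tab in the frame of seat below -0.022 m)).
It fails at once if the mixer is moved more than 20 mm (distance of mixer from where it was at the start of the episode above 0.02 m).
It fails at once if the tip_box is moved more than 20 mm (distance of tip_box from where it was at the start of the episode above 0.02 m).
It fails at once if the bottle is moved more than 20 mm (distance of bottle from where it was at the start of the episode above 0.02 m).
It fails at once if the tube_rack is moved more than 20 mm (distance of tube_rack from where it was at the start of the episode above 0.02 m).
It also fails if it takes over 51 s, if anything falls off the work surface, if the arm or the gripper's body presses on something with over 40 N, if the wrist force passes 120 N, or if a joint passes its speed limit or range.

## Working session

There is one attempt and no reset: what is moved stays moved. The work goes in short steps, Python scripts to look and compute and a shell command to move; the robot and the scene stay as the last step left them, time stands still between calls to the robot, and variables do not carry over. Pictures are saved under pics/ and viewed, at most 10 in all, crops included, and the job is handed in when it is done.

```bash
mkdir -p pics
python3 - <<'E'
from plant import *
import cv2
print(sense(), grip_depth)
for n in ("side","top","wrist"):
    print(n,camera_info(n)); cv2.imwrite(f"pics/{n}0.png",cv2.cvtColor(capture(n),cv2.COLOR_RGB2BGR))
E
```

```text
{'t': 0.0, 'qpos': array([-7.62073030e+01,  1.40855429e+01,  8.93265621e+01,  1.69879889e-03,
        7.67017065e+01, -9.97326009e+00]), 'qd': array([ 0.01987828, -0.12637005,  0.04183281,  0.0903402 ,  0.01690477,
       -0.06932705]), 'effort': array([ 8.30516674e-04, -4.29508781e+01, -3.26125038e+01, -6.24325799e-05,
        5.38657507e-03,  2.88674343e-06]), 'tcp_pos': array([ 0.26184558, -0.59430408,  0.23014894]), 'tool_rot': array([[ 9.15202120e-01,  4.02994889e-01, -4.45550549e-04],
       [ 4.02994963e-01, -9.15200148e-01,  1.93598502e-03],
       [ 3.72424138e-04, -1.95137222e-03, -9.99998027e-01]]), 'wrist_force': array([-0.12942869,  0.32709689, -0.32541472]), 'ft_torque': array([-0.03490174,  0.03341891, -0.01735655]), 'gripper_force': 0.0, 'grip_width': 1.0030368093479773} 0.0187
side {'fov_y': 50.23309577219709, 'cx': 280.65421658155475, 'cy': 206.29064211497402, 'D': array([0.01356422, 0.        , 0.        , 0.        , 0.        ]), 'R': array([[-0.89913701, -0.43747348,  0.01302279],
       [-0.34856174,  0.69776827, -0.62579881],
       [ 0.26468349, -0.56721812, 
[... 259 characters left out ...]
9969644,  0.0119903 ],
       [-0.98930526,  0.01956635, -0.14454157],
       [ 0.14426308, -0.01497313, -0.98942608]]), 't': array([-0.03405073,  0.48509951,  1.45804544])}
wrist {'fov_y': 63.75224675213969, 'cx': 283.9464279932062, 'cy': 213.62393894262615, 'D': array([-0.07501655,  0.        ,  0.        ,  0.        ,  0.        ]), 'tool_from_camera': array([[-6.42004934e-04, -9.51108965e-01, -3.08854859e-01,
         7.81878400e-02],
       [ 9.99999786e-01, -5.72834533e-04, -3.14635611e-04,
        -9.56892611e-04],
       [ 1.22330022e-04, -3.08854995e-01,  9.51109130e-01,
        -1.43084448e-01],
       [ 0.00000000e+00,  0.00000000e+00,  0.00000000e+00,
         1.00000000e+00]])}
```

View pics/top0.png

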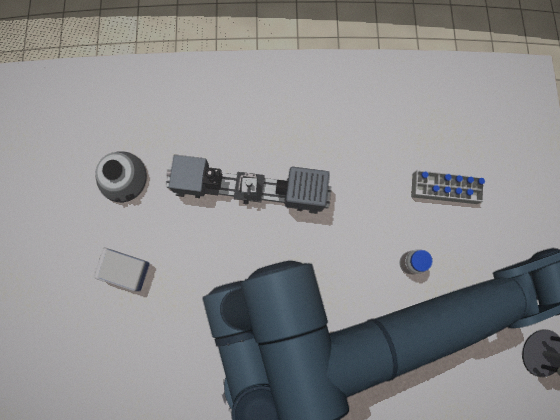

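View pics/side0.png

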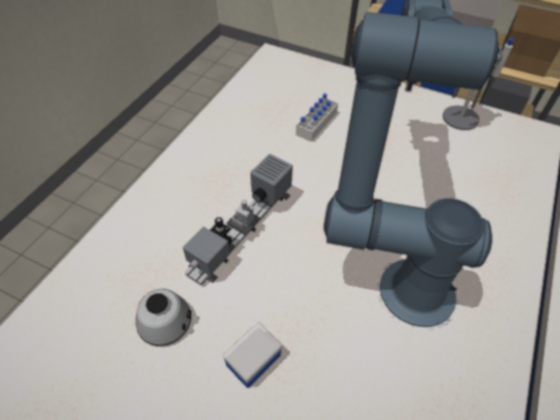

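The top view shows the lamp house at about (309,186), the block at (249,185), the pull knob at (213,174) and the detector at (189,173). The side view agrees: block knob (243,203), pull knob (219,220).

```bash
cat > h.py <<'E'
from plant import *
import numpy as np, cv2
def cam(n,s=None):
    c=camera_info(n); f=210/np.tan(np.radians(c["fov_y"]/2))
    K=np.array([[f,0,c["cx"]],[0,f,c["cy"]],[0,0,1.]])
    if n=="wrist":
        s=s or sense(); T=np.eye(4);T[:3,:3]=s["tool_rot"];T[:3,3]=s["tcp_pos"]
        W=np.linalg.inv(T@c["tool_from_camera"]); return K,c["D"],W[:3,:3],W[:3,3]
    return K,c["D"],np.array(c["R"]),np.array(c["t"])
def ray(C,uv):
    K,D,R,t=C; p=cv2.undistortPoints(np.array([[uv]],float),K,D)[0,0]
    return -R.T@t, R.T@np.array([p[0],p[1],1])
def onz(C,uv,z):
    o,d=ray(C,uv); return o+d*(z-o[2])/d[2]
def proj(C,X):
    K,D,R,t=C; return cv2.projectPoints(np.array(X,float).reshape(-1,1,3),cv2.Rodrigues(R)[0],t,K,D)[0][:,0]
def tri(rs):
    A=0;b=0
    for o,d in rs:
        d=d/np.linalg.norm(d);P=np.eye(3)-np.outer(d,d);A=A+P;b=b+P@o
    return np.linalg.solve(A,b)
def snap(name,pic):
    s=sense(); im=cv2.cvtColor(capture(name),cv2.COLOR_RGB2BGR); cv2.imwrite(f"pics/{pic}.png",im)
    np.savez(f"pics/{pic}.npz",p=s["tcp_pos"],R=s["tool_rot"]); return im
def wcam(pic):
    z=np.load(f"pics/{pic}.npz"); return cam("wrist",dict(tcp_pos=z["p"],tool_rot=z["R"]))
def E(): 
    s=sense(); return s["tool_rot"],s["tcp_pos"]
def delta(X):
    R,p=E(); return 1000*R.T@(np.array(X)-p)
E
python3 - <<'E'
from h import *
T=cam("top");S=cam("side")
L=onz(T,(309,186),.142);D=onz(T,(189,173),.114);B=onz(T,(249,184),.14);P=onz(T,(213,174),.154)
print(L,D,B,P)
print(tri([ray(T,(249,184)),ray(S,(243,203))]),tri([ray(T,(213,174)),ray(S,(219,219))]))
d=D-L;print(np.degrees(np.arctan2(d[1],d[0])),np.linalg.norm(d[:2]))
E
```

```text
[ 0.52798564 -0.13074336  0.142     ] [0.57466961 0.1833191  0.114     ] [0.53657584 0.0238511  0.14      ] [0.56189289 0.11545998 0.154     ]
[0.54200976 0.02523376 0.12643292] [0.56687661 0.11753011 0.1431029 ]
81.54514946753841 0.31751318188331396
```

```bash
python3 -m handwheel '[[[40,-36,-20,0.05],[80,-72,-30,0.1],[120,-108,-30,0.15],[160,-144,-30,0.2],[200,-180,-30,0.25],[240,-216,-30,0.3],[280,-252,-30,0.35],[320,-288,-30,0.4],[360,-324,-30,0.45],[400,-360,-30,0.5]]]' -1 40
python3 -m handwheel '[[[35,-31,0,0.03],[70,-63,0,0.064],[105,-94,0,0.064],[105,-94,0,0.064],[105,-94,0,0.064],[105,-94,0,0.064],[105,-94,0,0.064],[105,-94,0,0.064],[105,-94,0,0.064],[105,-94,0,0.064]]]'
python3 -c "
from h import *
print(sense()['tcp_pos'],sense()['t'],sense()['qpos']); snap('wrist','w1')"
```

```text
t: 1.4
tcp_pos: [0.4833, -0.1025, 0.2612]
tool_rot: [[0.996, -0.087, 0.0], [-0.087, -0.996, -0.0], [0.0, 0.0, -1.0]]
wrist_force: [0.6, -0.4, 0.2]
grip_width: 0.999
gripper_force: 0.0
t: 2.65
tcp_pos: [0.5955, -0.0195, 0.2613]
tool_rot: [[0.989, -0.149, 0.0], [-0.149, -0.989, 0.0], [0.0, -0.0, -1.0]]
wrist_force: [0.2, 0.2, -0.5]
grip_width: 0.999
gripper_force: 0.0
[ 0.59554248 -0.01951649  0.26133637] 2.65 [-1.27702800e+01  5.48661792e+00  9.57575972e+01  1.50626103e-03
  7.87527846e+01  8.57807922e+01]
```

```bash
python3 -m handwheel '[[[-30,-18,0,0],[-61,-36,0,0],[-61,-36,0,0],[-61,-36,0,0],[-61,-36,0,0],[-61,-36,0,0],[-61,-36,0,0],[-61,-36,0,0],[-61,-36,0,0],[-61,-36,0,0]]]'
python3 -c "
from h import *
im=snap('wrist','w2');print(sense()['tcp_pos'])
cv2.imwrite('pics/w2b.png',cv2.resize(im,(800,600),interpolation=cv2.INTER_CUBIC))"
```

```text
t: 3.95
tcp_pos: [0.5406, 0.0252, 0.2613]
tool_rot: [[0.989, -0.149, 0.0], [-0.149, -0.989, 0.0], [-0.0, -0.0, -1.0]]
wrist_force: [-0.1, -0.1, -0.7]
grip_width: 1.001
gripper_force: 0.0
[0.54059496 0.02518628 0.26128862]
```

View pics/w2b.png

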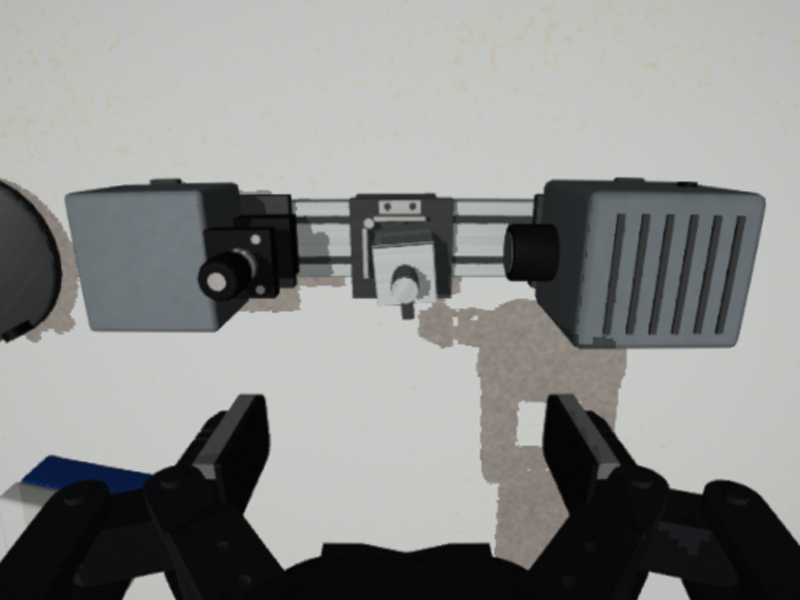

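The wrist view (800 scale) shows the block knob top at (403,291), tab end (408,317), pull knob top (216,282), lamp top corners (590,192),(765,197),(580,346),(737,347) and stage far corners (351,195),(450,198).

```bash
cat > pts.py <<'E'
from h import *
W=wcam("w2")
def g(u,v,z): return onz(W,(u*.7,v*.7),z)
L=[g(590,192,.142),g(765,197,.142),g(737,347,.142),g(580,346,.142)]
D=[g(66,194,.114),g(203,186,.114),g(215,330,.114),g(91,330,.114)]
for n,q in(("L",L),("D",D)):
    print(n,[np.round(x[:2]*1000,1).tolist() for x in q],[round(1000*np.linalg.norm(q[i]-q[(i+1)%4])) for i in range(4)])
L=np.mean(L,0);D=np.mean(D,0);P=g(216,282,.154);B=g(403,291,.14);t=g(408,317,.1085)
print(L,D,P,B,t)
d=(D-L);print(np.degrees(np.arctan2(d[1],d[0])))
for a,b,z in((351,195,.05),(450,198,.05)):print(g(a,b,z))
E
python3 pts.py; python3 -c "
import cv2;im=cv2.imread('pics/w2.png')
cv2.imwrite('pics/w2c.png',cv2.resize(im[115:245,130:330],(800,520),interpolation=cv2.INTER_CUBIC))"
```

```text
L [[581.9, -81.2], [566.2, -181.6], [476.4, -170.2], [492.6, -72.0]] [102, 91, 99, 90]
D [[626.6, 223.7], [616.2, 136.3], [526.1, 153.4], [538.5, 238.1]] [88, 92, 86, 89]
[ 0.52930462 -0.1262498   0.142     ] [0.576842   0.18786777 0.114     ] [0.56570001 0.12604708 0.154     ] [0.54134571 0.02696069 0.14      ] [0.51437324 0.02795734 0.1085    ]
81.39437098863543
[0.5924375  0.05763843 0.05      ]
[ 0.57961331 -0.01279154  0.05      ]
```

View pics/w2c.png

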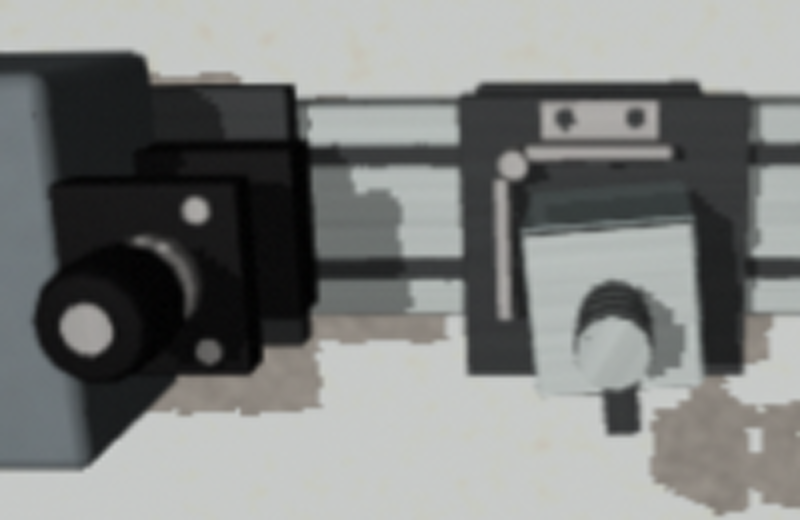

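The crop shows the flange top inner edges at (527,160)–(672,158) and (507,180)–(512,320), the knob top at (612,353), cap corners (525,233),(693,218),(702,384),(540,393), and the pull knob cap (87,329).

```bash
cat >> pts.py <<'E'
print('---')
def c(u,v,z): return onz(W,(130+u/4,115+v/4),z)
yaw=np.radians(-8.6);Rb=np.array([[np.cos(yaw),-np.sin(yaw)],[np.sin(yaw),np.cos(yaw)]])
O=L[:2]+Rb@[0,160.5e-3]; print('O from lamp',O)
b=lambda X:np.round(1000*Rb.T@(X[:2]-O),1)
f=[c(527,160,.068),c(672,158,.068),c(507,180,.068),c(512,320,.068)]
cap=[c(525,233,.106),c(693,218,.106),c(702,384,.106),c(540,393,.106)]
print('flanges',[b(x) for x in f]);print('cap',[b(x) for x in cap],b(np.mean(cap,0)),np.mean(cap,0))
print('knob',b(c(612,353,.14)),c(612,353,.14),'tab',b(c(622,430,.1085)),'pull',b(c(87,329,.154)),c(87,329,.154),'D',b(D))
E
python3 pts.py | sed -n '/---/,$p'
```

```text
---
O from lamp [0.55330504 0.0324456 ]
flanges [array([18.4, 13.4]), array([ 18.9, -22.7]), array([13.4, 18.4]), array([-22.7,  18. ])]
cap [array([ 7.5, 11.6]), array([ 10.9, -25.9]), array([-28. , -28.7]), array([-30.2,   8.9])] [-10.   -8.5] [0.54217133 0.02549454 0.106     ]
knob [-10.6  -7.9] [0.54161386 0.02617769 0.14      ] tab [-38.4 -10.2] pull [-1.6 94. ] [0.5657505  0.12558239 0.154     ] D [  0.  157.2]
```

```bash
python3 -m handwheel '[[[1,-1,30,-0.075],[1,-1,70,-0.075],[1,-1,110,-0.075],[1,-1,135,-0.075],[1,-1,147,-0.075],[1,-1,147,-0.075],[1,-1,147,-0.075],[1,-1,147,-0.075],[1,-1,147,-0.075],[1,-1,147,-0.075]]]' -1 60
python3 -m handwheel '[[[0,0,0,0],[0,0,0,0],[0,0,0,0],[0,0,0,0],[0,0,0,0],[0,0,0,0],[0,0,0,0],[0,0,0,0],[0,0,0,0],[0,0,0,0]]]' 1 60
python3 -c "
from h import *
snap('wrist','w3');s=sense();print(s['tcp_pos'],s['tool_rot'],s['qpos'])"
```

```text
t: 5.25
tcp_pos: [0.5419, 0.026, 0.1146]
tool_rot: [[0.997, -0.074, 0.001], [-0.074, -0.997, -0.0], [0.001, 0.0, -1.0]]
wrist_force: [-0.2, 0.1, 0.2]
grip_width: 1.0
gripper_force: 0.0
t: 6.5
tcp_pos: [0.5419, 0.0259, 0.1144]
tool_rot: [[0.997, -0.074, 0.0], [-0.074, -0.997, -0.0], [0.0, 0.0, -1.0]]
wrist_force: [1.0, -1.5, 1.2]
grip_width: 0.163
gripper_force: 58.6
[0.54189362 0.02592476 0.11443708] [[ 9.97247113e-01 -7.41490220e-02  3.44363219e-04]
 [-7.41489656e-02 -9.97247161e-01 -1.74028300e-04]
 [ 3.56319270e-04  1.48015044e-04 -9.99999926e-01]] [-9.23676050e+00  7.70913909e+00  1.09731162e+02 -7.52236158e-03
  6.25386239e+01  8.50190345e+01]
```

View pics/w3.png

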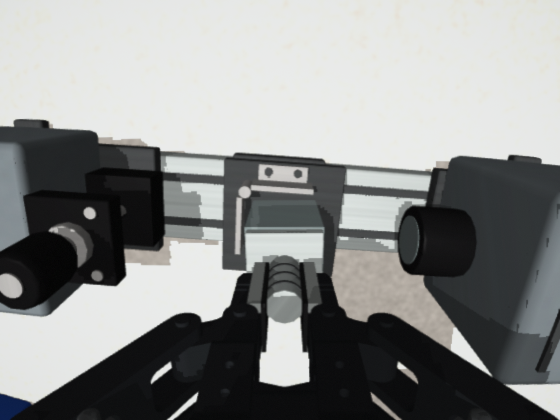

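```bash
python3 -m handwheel '[[[0,0,-8,0],[0,0,-16,0],[0,0,-24,0],[0,0,-24,-0.15],[0,0,-24,-0.3],[0,0,-24,-0.45],[0,0,-24,-0.6],[0,0,-24,-0.75],[0,0,-24,-0.9],[0,0,-24,-1.05]]]'
python3 -m handwheel '[[[0,0,0,-0.15],[0,0,0,-0.3],[0,0,0,-0.44],[0,0,0,-0.446],[0,0,0,-0.446],[0,0,0,-0.446],[0,0,0,-0.446],[0,0,0,-0.446],[0,0,0,-0.446],[0,0,0,-0.446]]]'
python3 -c "
from h import *
im=snap('wrist','w4');s=sense();print(s['tcp_pos'],s['tool_rot'],s['qpos'])
cv2.imwrite('pics/w4b.png',cv2.resize(im,(800,600),interpolation=cv2.INTER_CUBIC))"
```

```text
t: 7.8
tcp_pos: [0.5417, 0.0261, 0.1386]
tool_rot: [[0.556, 0.831, 0.0], [0.831, -0.556, 0.0], [0.0, -0.0, -1.0]]
wrist_force: [0.1, -0.6, -1.7]
grip_width: 0.167
gripper_force: 58.5
t: 9.05
tcp_pos: [0.5417, 0.026, 0.1383]
tool_rot: [[0.149, 0.989, -0.0], [0.989, -0.149, 0.0], [-0.0, -0.0, -1.0]]
wrist_force: [-0.8, 0.5, -2.5]
grip_width: 0.161
gripper_force: 58.5
[0.54174798 0.02603108 0.13829749] [[ 1.48492711e-01  9.88913502e-01  1.25357547e-06]
 [ 9.88913502e-01 -1.48492711e-01 -6.24116946e-06]
 [-5.98582993e-06  2.16644588e-06 -1.00000000e+00]] [-9.23098654e+00  5.74063596e+00  1.09061469e+02 -3.76134169e-04
  6.51977669e+01 -6.91241689e-01]
```

View pics/w4b.png

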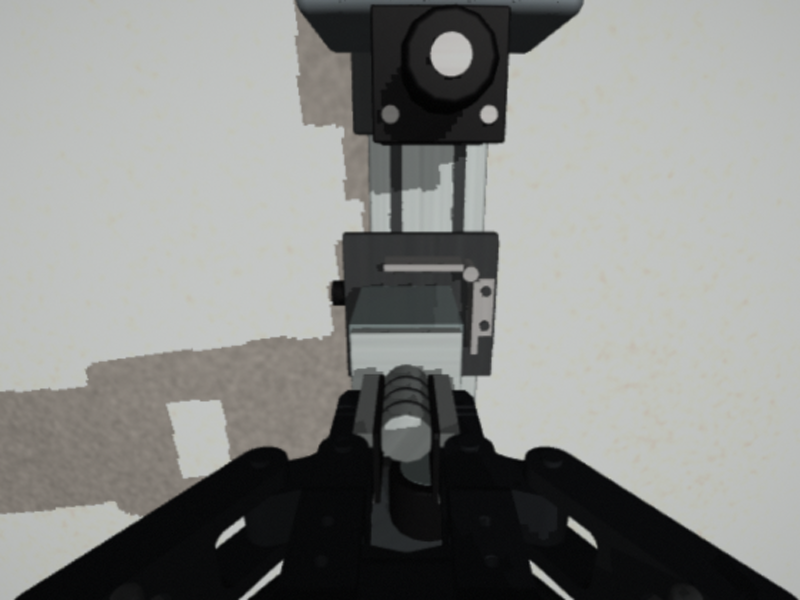

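Block hangs square: its edge (350,325)–(462,325) is parallel to the flange tops, (383,271)–(463,271) inner and x≈471 for the other inner face.

Run:
```python
from h import *
W=wcam("w4");z=np.load("pics/w4.npz")
def t(u,v,h): return np.round(1000*z["R"].T@(onz(W,(u*.7,v*.7),h)-z["p"]),1)
for n,a in dict(yfl1=(383,271,.068),yfl2=(463,271,.068),xfl1=(472,285,.068),xfl2=(471,352,.068),capL=(350,330,.13),capR=(462,330,.13),capR2=(463,374,.13),capL2=(349,374,.13),botL=(350,322,.124),glR=(455,287,.074),glL=(360,287,.074),pull=(451,54,.154)).items(): print(n,t(*a))
im=cv2.imread("pics/w4.png");cv2.imwrite("pics/w4c.png",cv2.resize(im[150:300,220:370],(600,600),interpolation=cv2.INTER_CUBIC))
```

```text
yfl1 [ 26.6 -11.7  70.3]
yfl2 [26.5 24.7 70.3]
xfl1 [19.9 29.1 70.3]
xfl2 [-13.5  30.   70.3]
capL [ 21.6 -20.1   8.3]
capR [21.6 17.5  8.3]
capR2 [ 5.2 18.5  8.3]
capL2 [  5.2 -21.    8.3]
botL [ 22.2 -20.7  14.3]
glR [20.7 20.6 64.3]
glL [ 20.7 -21.8  64.3]
pull [102.    9.6 -15.7]
```

View pics/w4c.png

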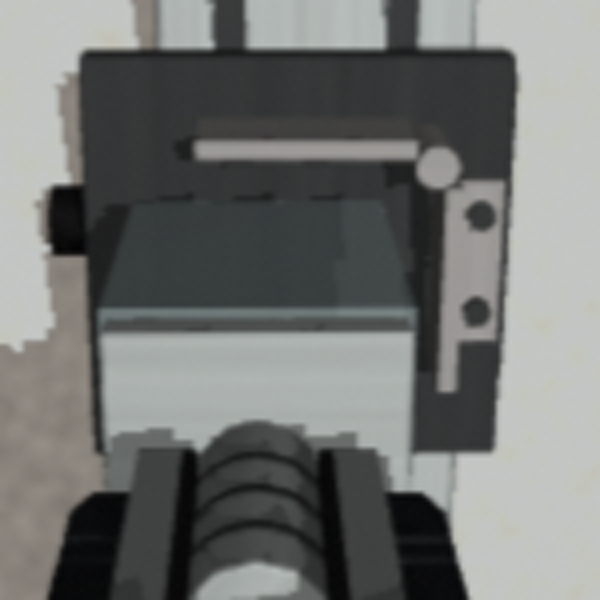

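```bash
python3 -m handwheel '[[[3,4,0,0],[3,8,0,0],[3,8,8,0],[3,8,16,0],[3,8,20,0],[3,8,22,0],[3,8,23,0],[3,8,24,0],[3,8,24,0],[3,8,24,0]]]'
python3 -m handwheel '[[[0,0.5,0,0],[0,1,0,0],[0,1.5,0,0],[0,2,0,0],[0,2.5,0,0],[0,3,0,0],[0,3,0,0],[0,3,0,0],[0,3,0,0],[0,3,0,0]]]'
python3 -c "
from h import *
s=sense();print(s['tcp_pos'],s['tool_rot'].T@s['wrist_force'])"
```

```text
t: 10.35
tcp_pos: [0.5502, 0.0278, 0.1145]
tool_rot: [[0.149, 0.989, 0.0], [0.989, -0.149, -0.0], [0.0, 0.0, -1.0]]
wrist_force: [0.3, 0.4, -3.0]
grip_width: 0.164
gripper_force: 58.7
t: 11.6
tcp_pos: [0.553, 0.0274, 0.1144]
tool_rot: [[0.148, 0.989, -0.0], [0.989, -0.148, 0.0], [0.0, -0.0, -1.0]]
wrist_force: [-4.8, 0.5, 3.2]
grip_width: 0.166
gripper_force: 59.1
[0.55304429 0.02740028 0.11443698] [-0.25654984 -4.77942157 -3.20806698]
```

```bash
python3 -m handwheel '[[[0.5,0,0,0],[1,0,0,0],[1.5,0,0,0],[2,0,0,0],[2.3,0,0,0],[2.6,0,0,0],[2.9,0,0,0],[2.9,0,0,0],[2.9,0,0,0],[2.9,0,0,0]]]'
python3 -c "
from h import *
s=sense();print(s['tcp_pos'],s['tool_rot'].T@s['wrist_force'])
im=snap('wrist','w5');cv2.imwrite('pics/w5c.png',cv2.resize(im[110:310,200:400],(600,600),interpolation=cv2.INTER_CUBIC))"
```

```text
t: 12.85
tcp_pos: [0.5535, 0.0291, 0.1147]
tool_rot: [[0.148, 0.989, -0.0], [0.989, -0.148, -0.002], [-0.002, 0.0, -1.0]]
wrist_force: [-5.1, -4.7, 5.9]
grip_width: 0.166
gripper_force: 59.5
[0.55353822 0.02909315 0.11472843] [-5.41715909 -4.32955115 -5.91841061]
```

View pics/w5c.png

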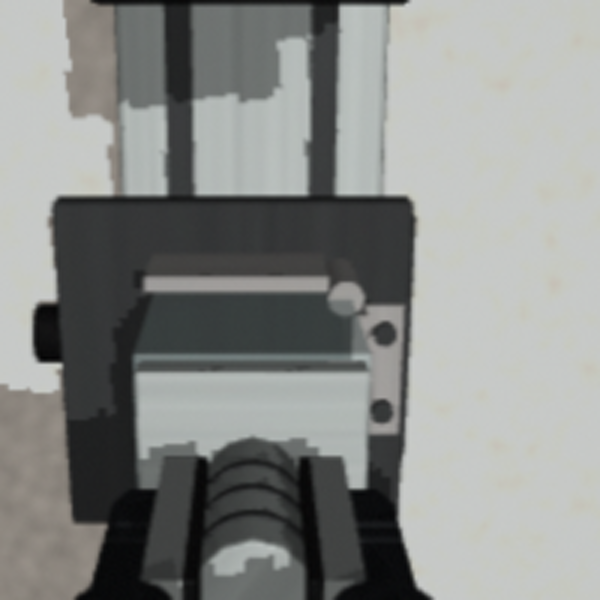

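```bash
python3 -m handwheel '[[[0,0,0,0],[0,0,0,0],[0,0,0,0],[0,0,0,0],[0,0,0,0],[0,0,-20,0],[0,0,-50,0],[0,0,-90,0],[0,0,-110,0],[0,0,-110,0]]]' -1
python3 -m handwheel '[[[-30,0,0,0],[-60,0,0,0],[-60,0,0,0],[-60,0,0,0],[-60,0,0,0],[-60,0,0,0],[-60,0,0,0],[-60,0,0,0],[-60,0,0,0],[-60,0,0,0]]]'
python3 -c "
from h import *
s=sense();print(s['tcp_pos'],s['tool_rot'].T@s['wrist_force'])
im=snap('wrist','w6');uv=proj(wcam('w6'),[.553,.029,.09])[0].astype(int);print(uv)
u,v=max(uv[0]-75,0),max(uv[1]-75,0);print(u,v)
cv2.imwrite('pics/w6c.png',cv2.resize(im[v:v+150,u:u+150],(600,600),interpolation=cv2.INTER_CUBIC))"
```

```text
t: 14.15
tcp_pos: [0.5543, 0.0301, 0.2256]
tool_rot: [[0.148, 0.989, 0.003], [0.989, -0.148, -0.0], [-0.0, 0.003, -1.0]]
wrist_force: [0.1, -1.3, -0.3]
grip_width: 1.002
gripper_force: 0.0
t: 15.4
tcp_pos: [0.5446, -0.0291, 0.2243]
tool_rot: [[0.148, 0.989, 0.0], [0.989, -0.148, 0.0], [0.0, 0.0, -1.0]]
wrist_force: [0.0, 0.3, -0.2]
grip_width: 0.998
gripper_force: 0.0
[ 0.5445948  -0.0291307   0.22431579] [ 0.31496662 -0.01387187  0.15511085]
[285 131]
210 56
```

View pics/w6c.png

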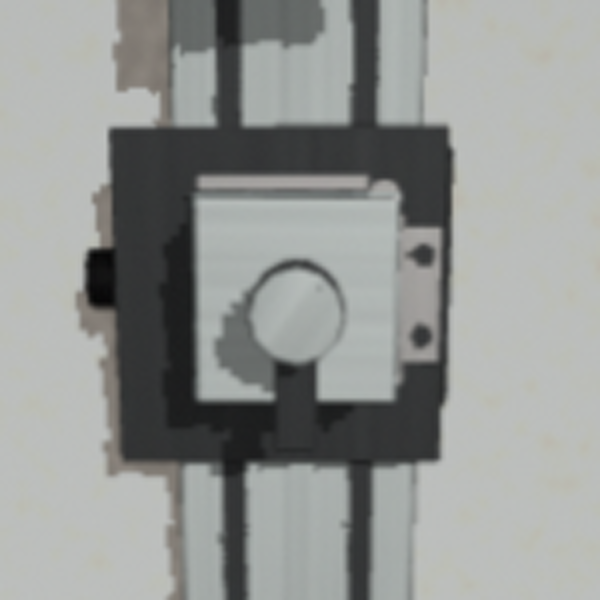

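The block sits square with tab down-image (towards the lamp): cap corners (196,197)–(397,400), flange inner edge row ≈190, knob top centre (297,315).

Run:
```python
from h import *
W=wcam("w6");z=np.load("pics/w6.npz")
def t(u,v,h): return np.round(1000*z["R"].T@(onz(W,(210+u/4,56+v/4),h)-z["p"]),1)
for n,a in dict(yfl=(280,190,.068),yfl_out=(280,176,.068),x_out=(405,380,.068),x_out2=(405,200,.068),pin=(384,188,.068),c1=(196,197,.106),c2=(397,197,.106),c3=(397,400,.106),c4=(196,400,.106),knob=(297,315,.14),tab=(296,452,.112),st1=(110,128,.05),st2=(449,128,.05),st3=(441,459,.05),st4=(123,459,.05)).items(): print(n,t(*a))
im=cv2.imread("pics/w6.png")
W=wcam("w6")
cv2.imwrite("pics/w6p.png",cv2.resize(im[0:75,200:350],(800,400),interpolation=cv2.INTER_CUBIC))
```

```text
yfl [ 80.6  -4.7 156.3]
yfl_out [ 83.5  -4.7 156.3]
x_out [ 40.3  22.7 156.3]
x_out2 [ 78.6  21.8 156.3]
pin [ 81.   17.3 156.3]
c1 [ 79.2 -19.9 118.3]
c2 [ 79.2  17.4 118.3]
c3 [ 41.4  18.2 118.3]
c4 [ 41.5 -20.7 118.3]
knob [60.4 -1.2 84.3]
tab [ 32.4  -1.4 112.3]
st1 [ 94.2 -42.8 174.3]
st2 [ 94.1  32.7 174.3]
st3 [ 19.3  33.1 174.3]
st4 [ 19.3 -42.5 174.3]
```

Block is home within about 0.5 mm and square. Now the plunger.

```bash
python3 -m handwheel '[[[45,0.5,0,0],[95,0.5,0,0],[140,0.5,0,0],[155.5,0.5,0,0],[155.5,0.5,25,0],[155.5,0.5,60,0],[155.5,0.5,90,0],[155.5,0.5,100,0],[155.5,0.5,100,0],[155.5,0.5,100,0]]]' -1 80
python3 -m handwheel '[[[0,0,0,0],[0,0,0,0],[0,0,0,0],[0,0,0,0],[0,0,0,0],[0,0,0,0],[0,0,0,0],[0,0,0,0],[0,0,0,0],[0,0,0,0]]]' 1 80
```

```text
t: 16.7
tcp_pos: [0.5693, 0.1244, 0.1259]
tool_rot: [[0.149, 0.989, 0.003], [0.989, -0.149, 0.0], [0.0, 0.003, -1.0]]
wrist_force: [-0.2, 0.4, -0.3]
grip_width: 1.0
gripper_force: 0.0
t: 17.95
tcp_pos: [0.5675, 0.1247, 0.1249]
tool_rot: [[0.148, 0.989, -0.002], [0.989, -0.148, -0.0], [-0.0, -0.002, -1.0]]
wrist_force: [-4.3, -0.1, 5.0]
grip_width: 0.265
gripper_force: 78.3
```

```bash
python3 -m handwheel '[[[0,0.5,-2,0],[0,0.5,-4,0],[0,0.5,-6,0],[0,0.5,-8,0],[0,0.5,-10,0],[0,0.5,-12,0],[0,0.5,-14,0],[0,0.5,-16,0],[0,0.5,-17,0],[0,0.5,-17,0]]]' - 100
python3 -m handwheel '[[[0,0,-0.5,0],[0,0,-0.5,0],[0,0,-0.5,0],[0,0,-0.5,0],[0,0,-0.5,0],[0,0,-0.5,0],[0,0,-0.5,0],[0,0,-0.5,0],[0,0,-0.5,0],[0,0,-0.5,0]]]'
```

```text
t: 19.2
tcp_pos: [0.5675, 0.1247, 0.1402]
tool_rot: [[0.148, 0.989, -0.003], [0.989, -0.148, 0.0], [-0.0, -0.003, -1.0]]
wrist_force: [-4.7, 2.3, -11.4]
grip_width: 0.258
gripper_force: 98.3
t: 20.45
tcp_pos: [0.5675, 0.1247, 0.1407]
tool_rot: [[0.148, 0.989, -0.003], [0.989, -0.148, 0.0], [-0.0, -0.003, -1.0]]
wrist_force: [-4.8, 3.1, -12.4]
grip_width: 0.26
gripper_force: 98.4
```

```bash
python3 -m handwheel '[[[0,0,-0.5,0],[0,0,-1,0],[0,0,-1.5,0],[0,0,-1.5,0],[0,0,-1.5,0],[0,0,-1.5,0],[0,0,-1.5,0],[0,0,-1.5,0],[0,0,-1.5,0],[0,0,-1.5,0]]]'
python3 -c "
from h import *
im=snap('wrist','w7');im2=snap('side','s7')
cv2.imwrite('pics/w7c.png',np.hstack([cv2.resize(im,(480,360)),cv2.resize(im2[150:290,150:274],(319,360),interpolation=cv2.INTER_CUBIC)]))"
```

```text
t: 21.7
tcp_pos: [0.5675, 0.1247, 0.1412]
tool_rot: [[0.149, 0.989, -0.003], [0.989, -0.149, 0.0], [-0.0, -0.003, -1.0]]
wrist_force: [-0.3, 3.7, -25.5]
grip_width: 0.256
gripper_force: 98.9
```

View pics/w7c.png

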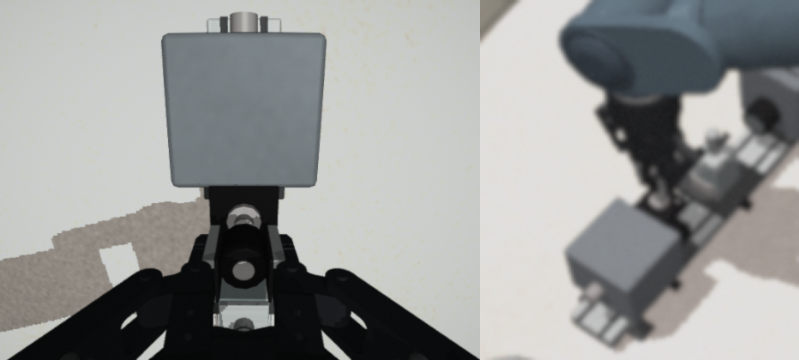

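The force jumped to 25 N with almost no further rise, so the plunger is on its stop. The pictures show the knob held raised at about (243,265) and the block still standing at its place.

```bash
python3 -c "
from plant import *
s=sense();print(s['tcp_pos'],s['wrist_force']);print(close_job())"
```

```text
[0.56746894 0.12469138 0.14120602] [ -0.98685945   4.15849554 -25.94109395]
the job is handed in; nothing more can be done
None
```

I handed the job in at about 22 s with the block turned, square and home within about 0.5 mm, and released. The shutter plunger was held up against its stop at about 26 N; the judge's verdict was not shown.

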